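# Unpin the packing turntable and reset its stop

### The job

The packing turntable was pinned for cleaning: get it ready to run. First press the black mushroom stop button down until it latches and stays down by itself; with it down, draw the lock pin up out of its bore at the turntable's edge and park it upright in the side notch of the pin rest, pushed well in with its collar resting on the plate, and let go. Then twist the mushroom clockwise until it springs back up, and leave the cup, the bottle and the cup stack where they are.

Things in the scene. Friction and masses are not known exactly. Their poses are not given: they have to be found in the camera images.
- stop_box: grey box-shaped stop station fixed to the table, 90 x 90 mm, 60 mm high, origin at the centre of its underside, z up. The black mushroom stands in the middle of its top. It stands to the left or right of the turntable, in front of it
- stop_top (a point): centre of the mushroom's top; it moves down with the button. The cap is round, 40 mm across; its upright side wall runs from 4 to 18 mm below this point and is what fingers twist. When up this point is 98 mm above the table (cap's underside 20 mm above the box top), latched about 91 mm
- stop_press (a joint): how far the mushroom is pressed, m: 0 up, 0.009 fully down (about 6 to 10 N). Pressed fully and let go it latches and stays at about 0.007; it cannot be pulled up
- stop_turn (a joint): how far the mushroom is turned clockwise seen from above, rad: 0 at rest, stop at 1.2. When latched, turning it past about 0.65 (best 0.9) frees it; it springs up when the fingers let go, and slowly turns back by itself. It needs little torque (below 0.1 N m)
- turntable: low round packing turntable, fixed to the table; aluminium disc 260 mm across, its top 62 mm above the table; origin under the disc's centre, z up, its -x axis points from the centre to the lock boss, a 46 mm square block at the rim, 155 mm from the centre
- bore_mouth (a point): mouth of the upright bore in the lock boss, 62 mm above the table; 12 mm bore, straight through. At the start the pin stands in it, collar resting on the mouth
- pin: loose steel lock pin, origin at the tip of its shank, z up along its axis towards the head. Shank 10 mm thick, 50 mm long; then a collar 26 mm across and 6 mm thick; then a round ribbed head 22 mm across and 30 mm high (56 to 86 mm above the tip), to be gripped. About 0.1 kg
- pin_collar (a point): centre of the underside of the pin's collar, 50 mm above its tip
- pin_rest: plain steel bracket fixed to the table on the other side from the stop station, 64 mm wide, 80 mm long, 70 mm high: a foot (top 8 mm above the table), an upright at its +x end and a level top plate 8 mm thick (underside 62 mm above the table) with a notch. Origin on the table, z up; the notch is open to its -x side, which faces roughly to the robot. The foot reaches from x = -28 to 52 mm
- notch_seat (a point): seat of the notch at the level of the plate's top, 70 mm above the table, same axes as the pin rest: where the centre of the collar's underside should come. The notch is 14 mm wide, runs along x, its closed end 6 mm to +x of this point, its mouth 30 mm to -x
- cup: bystander: clear loose cup, 68 mm across and 52 mm high, on the turntable
- spray: bystander: white loose bottle with grey cap, 72 mm across and 190 mm high
- cup_stack: bystander: loose stack of clear cups, 84 mm across and 132 mm high
Not all that is in view belongs to the job. Several things have the shape of the pin; the one meant has the colours described above.

How it is judged:
By the outcome, as a careful person would: the job done as asked, in the order asked, and still so for the second after the job is handed in, with the robot touching nothing.
It also fails if it takes over 64 s, if anything falls off the work surface, if the arm or the gripper's body presses on something with over 40 N, if the wrist force passes 120 N, or if a joint passes its speed limit or range.

### The arm

A 6-joint arm with a two-finger parallel gripper is mounted at the origin on the work surface. World frame = base frame: x ahead of the robot, y to its left, z up, the work surface at z = 0. Lengths are in mm, angles in rad, forces in N, time in s.
With the tool pointing down it reaches from about 400 to 925 mm from the base axis. Payload 12.5 kg.
Tool frame: the origin (TCP) lies on the centre line of the jaws, within the pads' length; the fingertips stand 14 mm ahead of it and the grasp point (between the pads) lies 5 mm behind it (robot.finger_overhang is the z of the fingertips in the tool frame, in mm); z points along the fingers, y is the line along which they close (so a half turn about z gives the same grasp; the last joint's range is limited). The gripper opens to 95 mm and grips with 3 to 60 N. Pads are 20 mm wide; open, the fingers measure 119 mm over their backs; the gripper's body (75 mm by 180 mm) begins 59 mm behind the grasp point.
Start: joints at [1.207, 0.491, 1.559, -0, 1.092, -0.106], TCP at [159.328, 604.367, 228.661] pointing down, gripper open.
Joint ranges: [-3.1, 3.1], [-0.84, 2.19], [0.05, 2.79], [-1.13, 4.28], [0.06, 2.93], [-2.69, 2.69]. Speed limits (rad/s): [2.22, 2.22, 2.79, 3.14, 3.14, 3.14].

### API

Orientations are given as [roll, pitch, yaw] about the fixed x, y, z axes, in that order (R = Rz(yaw) Ry(pitch) Rx(roll)).
In Python, from rig import sensors, imaging, workorder, spotter, robot gives the robot as it stands.
- The arm moves only by the shell command python3 -m jog 'ROWS' [FORCE]. ROWS is JSON, a list of rows, each a list of 3 entries, a list of its own where there are three numbers: the finger opening in cm, from 0 to 9.51, then the shift along the world's x, y, z in cm, then the turn, a rotation vector about the world's x, y, z in rad. In form: [[hand, [x, y, z], [wx, wy, wz]], ...]. A call has 1 to 12 rows; each row shifts and turns the commanded pose from where the row before left it; what a row does not reach is not made up. A row lasts 1/8 s, in which the tool goes at most 62.5 mm and 10.7 degrees, less where a joint would pass 70% of its speed; a pose out of reach is approached as far as the arm can. A call is refused whole if a number of a shift passes 6.25 or a number of a turn 0.188, either way. A call with a gripper value outside its range is refused whole. The fingers move at their own pace and stop on an object; FORCE is the grip in N (left out, the last holds). Time passes only in rows, so rows that do not move let the fingers close. It gives the time, the measured TCP pose, the force, the opening and the grip force at its end, in the units of the state.
- sensors.get_state(): the state, without advancing time (a new reading comes with each control period).
- imaging.grab_frame(name): name is "scene" or "top" or "wrist"; returns (picture, depth): 480x640x3 uint8, red, green, blue; 480x640 float32, mm along the optical axis (not along the pixel's ray), 0 where there is no reading.
- imaging.camera_params(name): a dict with "K" (3x3 intrinsics, pixels), "rvec" (rotation vector, rad) and "tvec" (3), from world to camera coordinates, as OpenCV has them. Camera axes: x right, y down, z forward; pixel columns grow to the right and rows downward; lengths in mm; the calibration is good to about 2 mm. A picture is of the moment at which its call begins: read the wrist's pose just before it. camera_params takes no time and is no camera call; for the wrist camera it gives the pose at the moment of the call.
- workorder.finish_job(): hands the job in; it is judged then, once.
Trained networks look in the newest picture that a camera, given by its name, has taken for a name from the list of things; names that differ only in an ending like _2 or _b are one class to them, and where a whole thing is asked for, a point or a joint stands for the part that bears it (a point fixed in the world has none). Each returns a list of dicts, best first, with "p" (0 to 1); they miss things now and then, are a little off and sometimes report something else, mostly with a low value. They report only what shows in the picture. A call takes as long as a camera call. They do not tell look-alikes from the thing itself.
- spotter.boxes_of(camera, label): "at" ([x, y, z] in mm, in world coordinates, good to about 4 mm: the middle of the surface that is visible of it).
- spotter.masks_of(camera, label): "pixels" (480x640 bool, what is visible of it).
- spotter.landmark_of(camera, label): "at" ([x, y, z] in mm, in world coordinates, good to about 4 mm: a listed point, or the origin of a listed thing).
The state is a dict: "t": time; "q": joint angles; "joint_vel": joint speeds; "joint_torque": joint torques, N m; "eef_pos": TCP position; "tool_rot": TCP orientation; "force": force on the tool from outside, world axes, zero at the start; "torque": the same for the moment, N m; "finger_gap": finger opening in mm; "grasp_force": force on a finger pad.
Only numpy, scipy, OpenCV 4.12 (cv2) and the standard library are available. Lean on these libraries where they do the work, as an engineer would, in place of code of your own. Each camera call takes 0.05 s, during which the arm holds its last target. There are 200 camera calls.

## Working session

There is one attempt and no reset: what is moved stays moved. The work goes in short steps, Python scripts to look and compute and a shell command to move; the robot and the scene stay as the last step left them, time stands still between calls to the robot, and variables do not carry over. Pictures are saved under pics/ and viewed, at most 10 in all, crops included, and the job is handed in when it is done.

```bash
mkdir -p pics; ls; cat > h.py <<'E'
import numpy as np, cv2
from rig import sensors, imaging, workorder, spotter, robot
def save(cam,name):
    p,d=imaging.grab_frame(cam); cv2.imwrite(f'pics/{name}.png',p[:,:,::-1]); np.save(f'pics/{name}.npy',d); return p,d
def cam(c):
    P=imaging.camera_params(c); R=cv2.Rodrigues(np.array(P['rvec'],float))[0]; return np.array(P['K'],float),R,np.array(P['tvec'],float).ravel()
def world(c,u,v,d):
    K,R,t=cam(c); return R.T@(np.linalg.inv(K)@np.array([u,v,1.])*d-t)
def proj(c,X):
    K,R,t=cam(c); x=K@(R@np.array(X,float)+t); return x[:2]/x[2]
def plane(c,u,v,z):
    K,R,t=cam(c); C=-R.T@t; r=R.T@np.linalg.inv(K)@np.array([u,v,1.]); return C+r*(z-C[2])/r[2]
E
python3 - <<'E'
from h import *
np.set_printoptions(precision=1,suppress=True)
for c in ('scene','top'):
    save(c,c+'0')
    K,R,t=cam(c); print(c,'cam at',-R.T@t)
    for l in ('stop_top','bore_mouth','pin_collar','notch_seat','pin','stop_box','turntable','pin_rest'):
        for r in spotter.landmark_of(c,l)[:5]: print(l,round(r['p'],2),np.array(r['at']),proj(c,r['at']))
    for l in ('cup','spray','cup_stack'):
        for r in spotter.boxes_of(c,l)[:3]: print(l,round(r['p'],2),np.array(r['at']),proj(c,r['at']))
print(sensors.get_state()['t'])
E
```

```text
pics
scene cam at [1167.7 -149.9 1082.9]
stop_top 0.59 [449.8 240.9  97.7] [410.9 152.2]
bore_mouth 0.63 [558.2  72.1  58.5] [347.3 220.1]
pin_collar 0.76 [423.  135.1  46. ] [358.  166.9]
pin_collar 0.56 [472.   62.4  47.4] [331.9 190.8]
pin_collar 0.48 [561.6  72.6  65.6] [348.2 219.6]
pin_collar 0.46 [479.8   9.1  51. ] [308.6 197.8]
notch_seat 0.62 [ 532.  -247.9   70.7] [190.1 239. ]
pin 0.65 [557.3  75.1  10.9] [347.5 231.4]
pin 0.64 [463.2  63.6   0.5] [330.9 199.7]
pin 0.56 [422.6 132.1  -0.3] [355.4 179.5]
pin 0.49 [477.4  11.4   2.5] [309.6 209.2]
stop_box 0.82 [452.5 245.5   0.5] [407.1 179.8]
turntable 0.89 [704.8  26.7  -3. ] [343.8 300.5]
pin_rest 0.72 [ 522.9 -250.5    0.2] [194.4 252.5]
cup 0.71 [661.2  97.5  91.3] [375.2 252.1]
spray 0.85 [671.1 354.6 116.9] [504.9 221.9]
cup_stack 0.75 [ 669.8 -344.4  134.1] [140.2 297.3]
top cam at [ 490.8    7.8 1260.9]
stop_top 0.56 [451.9 239.9  95.4] [201.1 311.5]
bore_mouth 0.96 [557.3  75.9  65.2] [286.2 257.9]
bore_mouth 0.32 [558.7  73.2  14.6] [288.9 258.5]
pin_collar 0.66 [462.9  65.6  49. ] [291.8 304.9]
pin_collar 0.63 [421.5 129.5  49.4] [260.1 325.7]
pin_collar 0.61 [474.9   6.8  50.3] [320.8 298.8]
pin_collar 0.51 [561.2  73.1  56.6] [287.8 256.2]
pin_collar 0.18 [ 531.5 -246.9   72.3] [448.1 269.8]
notch_seat 0.71 [673.5  99.7  58.7] [274.7 201.1]
notch_seat 0.64 [ 532.  -251.1   70.9] [450.  269.6]
pin 0.7 [417.7 131.6  -3.7] [261.7 326. ]
pin 0.63 [477.4  10.8  -2. ] [318.9 297.3]
pin 0.57 [465.5  62.7   4.1] [294.2 303.1]
pin 0.42 [560.7  72.3  14.2] [289.3 257.6]
stop_box 0.55 [450.  244.9  -0.5] [207.8 310.9]
stop_box 0.21 [558.5  77.4  65.8] [285.4 257.3]
turntable 0.97 [709.8  27.3   1.2] [310.6 188.2]
pin_rest 0.82 [ 531.3 -256.2   -2.8] [444.9 271.1]
cup 0.7 [675.5 106.2  64.6] [271.3 199.7]
spray 0.67 [643.8 357.3 126.4] [138.  211.9]
cup_stack 0.83 [ 648.8 -337.6  131.7] [500.9 206.9]
1.2
```

View pics/scene0.png

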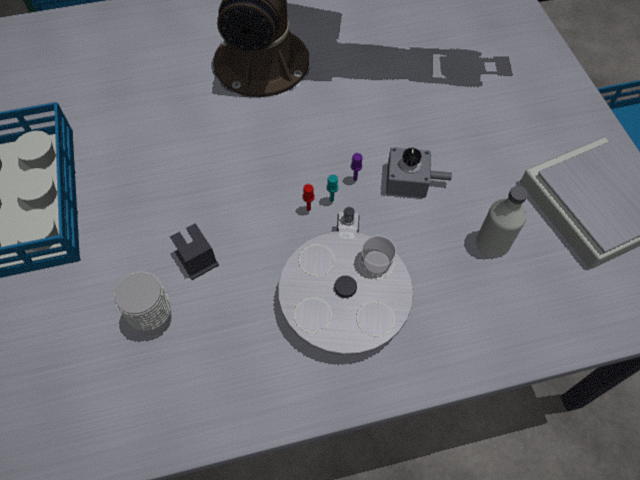

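View pics/top0.png

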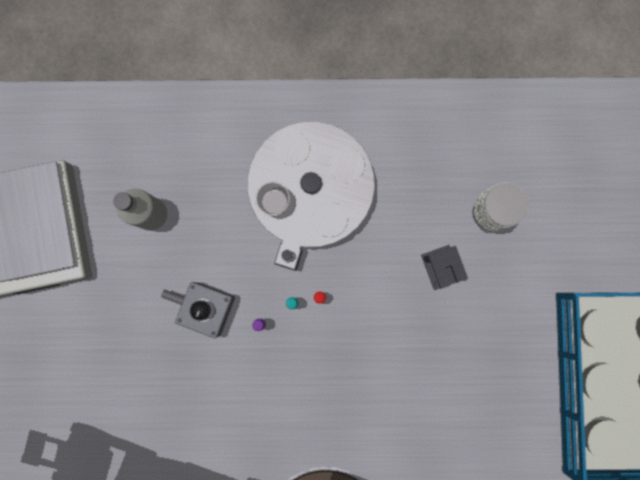

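Candidates for the pin in the top view are red (320,297), teal (292,303), purple (259,324), and the grey steel one standing in the boss at (288,256). I choose the grey one and will check it in a close crop. The stop is at (201,311), on the left; the rest is at (443,267), on the right. I'll go over the stop first.

```bash
python3 -m jog '[[0,[3.65,-4.55,0],[0,0,0]],[0,[3.65,-4.55,0],[0,0,0]],[0,[3.65,-4.55,0],[0,0,0]],[0,[3.65,-4.55,0],[0,0,0]],[0,[3.65,-4.55,0],[0,0,0]],[0,[3.65,-4.55,0],[0,0,0]],[0,[3.65,-4.55,0],[0,0,0]],[0,[3.65,-4.55,0],[0,0,0]],[0,[0,0,0],[0,0,0]]]' 20
python3 - <<'E'
from h import *
np.set_printoptions(precision=2,suppress=True)
s=sensors.get_state(); print({k:np.round(s[k],3) for k in ('t','q','eef_pos','tool_rot','force','finger_gap')})
K,R,t=cam('wrist'); print(-R.T@t, R[2], K[0,0])
save('wrist','w1')
for l in ('stop_top','stop_box','pin_collar'):
    for r in spotter.landmark_of('wrist',l)[:4]: print(l,round(r['p'],2),np.array(r['at']),proj('wrist',r['at']))
E
```

```text
t: 2.33
eef_pos: [453.3, 237.7, 228.6]
tool_rot: [3.142, 0.0, 2.879]
force: [-0.5, 0.4, -0.4]
finger_gap: 10.7
grasp_force: 0.0
{'t': np.float64(2.325), 'q': array([ 0.35,  0.33,  1.83, -0.  ,  0.98, -0.95]), 'eef_pos': array([453.34, 237.75, 228.62]), 'tool_rot': array([3.14, 0.  , 2.88]), 'force': array([-0.52,  0.38, -0.45]), 'finger_gap': np.float64(10.667)}
[375.05 260.21 385.07] [ 0.27 -0.07 -0.96] 401.4303112652764
stop_top 0.9 [451.1 242.2  98.3] [318.73 236.61]
stop_box 0.7 [450.3 247.4  -0.6] [322.94 207.76]
pin_collar 0.95 [476.1   6.3  49.6] [ 76.18 311.38]
pin_collar 0.88 [422.7 132.2  51.5] [184.79 223.34]
pin_collar 0.57 [462.8  62.8  52.2] [126.71 284.95]
```

View pics/w1.png

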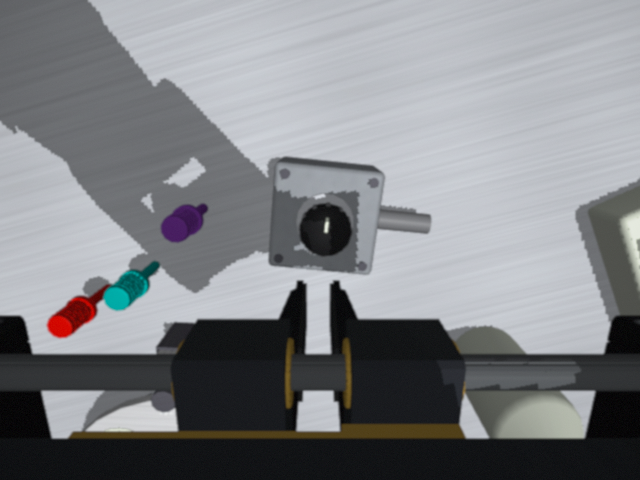

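The wrist view shows the black mushroom at about (326,230), the closing fingers below it, and the three coloured look-alikes at left. I'll measure the cap centre from the wrist and top views.

```bash
python3 - <<'E'
from h import *
np.set_printoptions(precision=1,suppress=True)
def blob(c,f,u0,v0,r,thr):
    g=cv2.imread(f'pics/{f}.png',0); m=np.zeros_like(g); cv2.circle(m,(u0,v0),r,255,-1)
    m&=((g<thr)*255).astype('uint8'); m=cv2.morphologyEx(m,cv2.MORPH_CLOSE,np.ones((5,5)))
    cs=cv2.findContours(m,0,2)[0]; k=max(cs,key=cv2.contourArea)
    (u,v),rr=cv2.minEnclosingCircle(k); print(c,(u,v),rr,cv2.contourArea(k)); 
    d=np.load(f'pics/{f}.npy'); print(' depth pt',world(c,u,v,np.median(d[int(v)-2:int(v)+3,int(u)-2:int(u)+3])))
    for z in (85,94,98): print('  plane',z,plane(c,u,v,z))
    return u,v
a=blob('wrist','w1',326,230,32,50); b=blob('top','top0',201,311,14,50)
P=[]
for c in ('wrist','top'):
    K,R,t=cam(c);P.append(K@np.c_[R,t])
X=cv2.triangulatePoints(P[0],P[1],np.array(a),np.array(b)).ravel();print(X[:3]/X[3])
E
```

```text
wrist (325.2788391113281, 229.54928588867188) 26.08902359008789 1995.0
 depth pt [446.3 249.3  98.8]
  plane 85 [449.9 248.6  85. ]
  plane 94 [447.6 249.1  94. ]
  plane 98 [446.5 249.3  98. ]
top (200.01724243164062, 310.39654541015625) 9.635821342468262 249.5
 depth pt [454.2 241.5  97.6]
  plane 85 [453.8 244.1  85. ]
  plane 94 [454.1 242.3  94. ]
  plane 98 [454.2 241.5  98. ]
[453.5 247.4  69.4]
```

```bash
python3 - <<'E'
from h import *
np.set_printoptions(precision=1,suppress=True)
for i in range(3):
    s=sensors.get_state(); print(s['t'],s['eef_pos'],np.abs(s['joint_vel']).max())
    p,d=save('wrist',f'w2')
    for r in spotter.landmark_of('wrist','stop_top')[:1]: print(np.array(r['at']))
    for r in spotter.masks_of('wrist','stop_top')[:1]: 
        m=r['pixels']; v,u=np.nonzero(m); print(r['p'],m.sum(),u.min(),u.max(),v.min(),v.max())
    X=[world('wrist',a,b,d[b,a]) for a,b in zip(u,v) if d[b,a]>0]; X=np.array(X)
    print(np.percentile(X,[2,50,98],axis=0))
    T=X[X[:,2]>92]; print(len(T),(np.percentile(T,2,axis=0)+np.percentile(T,98,axis=0))/2)
s=spotter.masks_of
imaging.grab_frame('top')
p,d=save('top','t2')
for l in ('stop_top',):
  for r in spotter.masks_of('top',l)[:2]:
    v,u=np.nonzero(r['pixels']); X=np.array([world('top',a,b,d[b,a]) for a,b in zip(u,v) if d[b,a]>0]);X=X[X[:,2]>80]
    print('top',r['p'],len(u),X.min(0),X.max(0),X.mean(0))
print(cam('top')[0])
E
```

```text
2.525 [450.7 241.1 228.7] 0.013558172409714514
[452.1 240.8  97.4]
0.78 2313 294 348 207 260
[[432.4 226.9  63.3]
 [448.9 245.8  96.3]
 [468.8 263.7  99.1]]
2078 [451.  245.4  96. ]
2.675 [450.7 241.3 228.7] 0.004145938553568917
[454.4 245.9  96.3]
0.64 2226 295 348 207 261
[[432.7 227.2  85.5]
 [449.5 245.3  96.4]
 [469.2 262.9  99. ]]
2076 [451.3 244.9  95.8]
2.825 [450.9 240.9 228.7] 0.006526845329514773
[451.6 242.1  95.1]
0.68 2255 295 348 206 260
[[432.6 226.9  84.8]
 [449.4 245.3  96.4]
 [469.  263.   98.9]]
2098 [451.3 244.9  95.8]
[[595.9   0.  316.9]
 [  0.  595.9 240.8]
 [  0.    0.    1. ]]
```

```bash
python3 -m jog '[[0,[0,0.4,-3.5],[0,0,0]],[0,[0,0,-4],[0,0,0]],[0,[0,0,-3.5],[0,0,0]],[0,[0,0,-0.6],[0,0,0]],[0,[0,0,-0.4],[0,0,0]],[0,[0,0,-0.3],[0,0,0]],[0,[0,0,-0.2],[0,0,0]],[0,[0,0,0],[0,0,0]]]'
```

```text
t: 4.12
eef_pos: [451.7, 244.6, 104.2]
tool_rot: [3.141, 0.001, 2.884]
force: [-0.7, 0.1, 4.7]
finger_gap: 0.6
grasp_force: 2.2
```

```bash
python3 -m jog '[[0,[0,0,-0.1],[0,0,0]],[0,[0,0,-0.1],[0,0,0]],[0,[0,0,0],[0,0,0]]]'; python3 -m jog '[[0,[0,0,-0.1],[0,0,0]],[0,[0,0,0],[0,0,0]]]'
```

```text
t: 4.5
eef_pos: [451.9, 244.6, 102.7]
tool_rot: [3.14, 0.002, 2.884]
force: [-3.5, -0.8, 17.4]
finger_gap: 0.5
grasp_force: 8.2
t: 4.75
eef_pos: [452.0, 244.7, 102.5]
tool_rot: [3.14, 0.002, 2.884]
force: [-4.5, -0.7, 26.8]
finger_gap: 0.5
grasp_force: 13.4
```

```bash
python3 -m jog '[[0,[0,0,2],[0,0,0]],[0,[0,0,4.5],[0,0,0]],[5,[0,0,6],[0,0,0]],[5,[0,0,0],[0,0,0]],[5,[0,0,0],[0,0,0]]]'
cat >> h.py <<'E'
def cloud(c,m,d):
    v,u=np.nonzero(m&(d>0)); K,R,t=cam(c)
    return (np.c_[(u-K[0,2])/K[0,0],(v-K[1,2])/K[1,1],np.ones(len(u))]*d[v,u][:,None]-t)@R
E
python3 - <<'E'
from h import *
np.set_printoptions(precision=1,suppress=True)
p,d=save('wrist','w3')
m=spotter.masks_of('wrist','stop_top')[0]['pixels']; X=cloud('wrist',m,d); print(np.percentile(X,[2,50,98],axis=0)); print(sensors.get_state()['eef_pos'])
E
python3 -m jog '[[5,[2,-4.3,0],[0,0,0]],[5,[2.3,-4.3,0],[0,0,0]],[5,[2.3,-4.3,0],[0,0,0]],[5,[2.3,-4.3,0],[0,0,0]],[5,[2,0,0],[0,0,0]],[5,[0,0,0],[0,0,0]],[5,[0,0,0],[0,0,0]]]'
python3 - <<'E'
from h import *
np.set_printoptions(precision=1,suppress=True)
print(sensors.get_state()['eef_pos'])
p,d=save('wrist','w4')
for l in ('pin_collar','bore_mouth','pin'):
    for r in spotter.landmark_of('wrist',l)[:4]: print(l,round(r['p'],2),np.array(r['at']),proj('wrist',r['at']))
for r in spotter.masks_of('wrist','pin'):
    X=cloud('wrist',r['pixels'],d); v,u=np.nonzero(r['pixels']); print(r['p'],u.mean(),v.mean(),np.percentile(X,[2,50,98],axis=0).round(1).tolist())
    H=X[X[:,2]>94]; H=H if len(H) else X; print('top',len(H),(np.percentile(H,2,0)+np.percentile(H,98,0))/2)
E
```

```text
t: 5.38
eef_pos: [451.1, 244.2, 225.1]
tool_rot: [-3.141, -0.0, 2.884]
force: [0.7, -0.2, -0.1]
finger_gap: 25.3
grasp_force: 0.0
[[432.  227.3  76.4]
 [448.7 245.7  89.1]
 [468.9 263.1  91.7]]
[450.9 244.2 224.3]
t: 6.35
eef_pos: [559.5, 72.7, 224.7]
tool_rot: [-3.141, -0.002, 2.884]
force: [0.2, 0.5, 0.3]
finger_gap: 50.2
grasp_force: 0.0
[559.5  72.7 224.7]
pin_collar 0.84 [463.9  63.5  53.6] [273.3 111.9]
pin_collar 0.75 [475.6   4.6  50.9] [207.4 146.3]
pin_collar 0.72 [561.   73.9  66.6] [317.9 229.6]
bore_mouth 0.92 [557.2  70.9  63. ] [313.1 224.7]
pin 0.97 [421.2 129.7  -0.2] [339.1  42.6]
pin 0.79 [465.4  65.7  -1.8] [282.5 114.1]
pin 0.65 [565.7  75.3  11.2] [320.5 218.5]
0.81 348.1157440690151 24.940330697340045 [[413.4, 120.9, 54.1], [425.7, 130.7, 86.4], [434.7, 141.8, 88.5]]
top 1385 [424.  131.3  71.3]
0.76 275.7657142857143 111.12571428571428 [[454.4, 56.4, 1.8], [466.0, 68.1, 86.7], [476.8, 78.0, 88.5]]
top 1044 [465.6  67.2  45.1]
0.73 210.11851851851853 145.3604938271605 [[465.1, 1.7, 6.5], [476.4, 15.0, 86.4], [487.6, 22.8, 88.4]]
top 1209 [476.3  12.2  47.5]
0.67 318.2948593598448 231.10572259941804 [[548.0, 64.3, 67.2], [555.4, 75.6, 98.6], [568.6, 85.8, 100.6]]
top 695 [559.   75.   97.7]
```

View pics/w4.png

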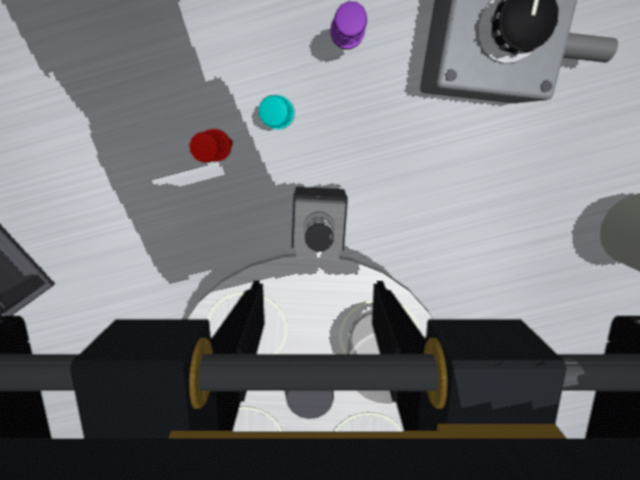

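The mushroom has dropped by 7.3 mm, so it is latched. The grey-headed pin stands in the boss at (319,236); the coloured look-alikes are at (350,22), (276,110) and (208,145).

```bash
python3 - <<'E'
from h import *
np.set_printoptions(precision=1,suppress=True)
im=cv2.imread('pics/w4.png'); cv2.imwrite('pics/crop1.png',cv2.resize(im[180:280,260:380],None,fx=5,fy=5,interpolation=cv2.INTER_CUBIC))
d=np.load('pics/w4.npy'); r=np.zeros(d.shape,bool); r[200:260,295:345]=1
X=cloud('wrist',r,d); H=X[(X[:,2]>96.5)&(X[:,2]<102)]; print(len(H),H.min(0),H.max(0),np.median(H,0),H.mean(0))
for z in (96,98): print(plane('wrist',319.5,236.5,z))
d=np.load('pics/top0.npy'); r=np.zeros(d.shape,bool); r[235:275,270:305]=1
X=cloud('top',r,d); H=X[(X[:,2]>93)&(X[:,2]<104)]; print(len(H),H.min(0),H.max(0),H.mean(0))
# rest from top0
r=np.zeros(d.shape,bool); r[235:300,410:475]=1
X=cloud('top',r,d); H=X[(X[:,2]>62)&(X[:,2]<80)]; print(len(H),H.mean(0),cv2.minAreaRect(H[:,:2].astype('float32')))
E
```

```text
641 [549.   64.3  96.6] [570.5  85.2 101.4] [559.2  74.8  99.4] [559.2  74.8  99.3]
[559.6  75.5  96. ]
[559.1  75.7  98. ]
97 [551.5  64.7  93.2] [573.   84.5 103. ] [562.3  74.4  97.7]
928 [ 541.2 -245.5   69.7] ((539.2476806640625, -246.5072021484375), (69.92013549804688, 60.36141586303711), 19.309200286865234)
```

View pics/crop1.png

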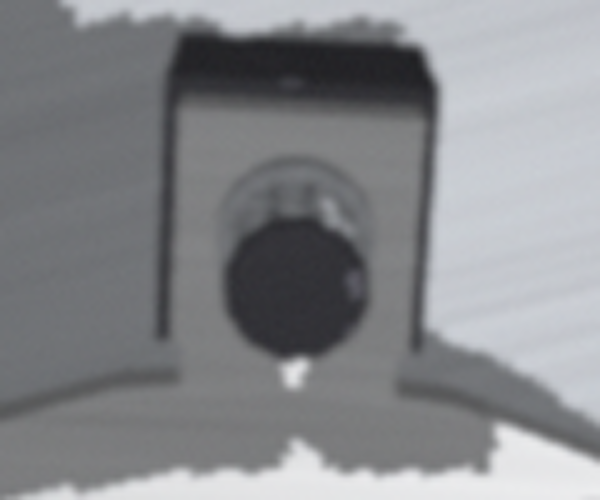

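The crop shows the steel pin with grey head and collar on the boss, so the choice stands. I'll descend and grip.

```bash
python3 -m jog '[[5,[0,0.22,-4],[0,0,0]],[5,[0,0,-5],[0,0,0]],[5,[0,0,-3.5],[0,0,0]],[5,[0,0,-1.5],[0,0,0]],[5,[0,0,0],[0,0,0]],[1.5,[0,0,0],[0,0,0]],[1.5,[0,0,0],[0,0,0]],[1.5,[0,0,0],[0,0,0]],[1.5,[0,0,0],[0,0,0]]]' 30
```

```text
t: 7.72
eef_pos: [560.5, 74.4, 86.3]
tool_rot: [3.142, 0.001, 2.884]
force: [-0.7, -2.6, 6.4]
finger_gap: 21.5
grasp_force: 30.0
```

```bash
python3 -m jog '[[1.5,[0,0,1],[0,0,0]],[1.5,[0,0,2],[0,0,0]],[1.5,[0,0,3],[0,0,0]],[1.5,[0,0,4],[0,0,0]],[1.5,[0,0,2.5],[0,0,0]],[1.5,[0,0,0],[0,0,0]]]'
```

```text
t: 8.48
eef_pos: [560.8, 74.7, 212.6]
tool_rot: [3.14, 0.003, 2.884]
force: [1.3, -0.5, -1.1]
finger_gap: 21.3
grasp_force: 30.0
```

```bash
python3 -m jog '[[1.5,[0.2,-3.5,0],[0,0,0]],[1.5,[0.2,-5.4,0],[0,0,0]],[1.5,[0.2,-5.4,0],[0,0,0]],[1.5,[0.2,-5.4,0],[0,0,0]],[1.5,[0.2,-5.4,0],[0,0,0]],[1.5,[0.2,-4.4,0],[0,0,0]],[1.5,[0.2,-3,0],[0,0,0]],[1.5,[0,0,0],[0,0,0]],[1.5,[0,0,0],[0,0,0]]]'
python3 - <<'E'
from h import *
np.set_printoptions(precision=1,suppress=True)
print(sensors.get_state()['eef_pos'])
p,d=save('wrist','w5')
for l in ('notch_seat','pin_rest','pin_collar','pin'):
    for r in spotter.landmark_of('wrist',l)[:2]: print(l,round(r['p'],2),np.array(r['at']),proj('wrist',r['at']))
X=cloud('wrist',np.ones(d.shape,bool),d); s=(abs(X[:,2]-70)<5)&(abs(X[:,0]-535)<70)&(abs(X[:,1]+250)<70); H=X[s]
print(len(H),H.mean(0),np.median(H[:,2]),cv2.minAreaRect(H[:,:2].astype('float32')))
E
```

```text
t: 9.6
eef_pos: [574.0, -249.7, 209.7]
tool_rot: [3.141, -0.002, 2.884]
force: [0.3, -0.2, -2.1]
finger_gap: 21.5
grasp_force: 30.0
[ 574.  -249.7  209.7]
notch_seat 0.9 [ 533.2 -249.4   73.1] [301.5 183. ]
pin_rest 0.89 [ 525.3 -252.6   -1.3] [299.  163.5]
pin_rest 0.5 [ 575.4 -247.6  134.8] [318.8 262.9]
pin_collar 0.97 [ 574.8 -248.7  190. ] [316.7 300.3]
pin 0.62 [480.1   5.7   1.1] [587.4  28.6]
6550 [ 537.5 -246.1   71.3] 71.32186721352534 ((536.545166015625, -246.72665405273438), (70.22001647949219, 58.66194152832031), 19.327604293823242)
```

View pics/w5.png

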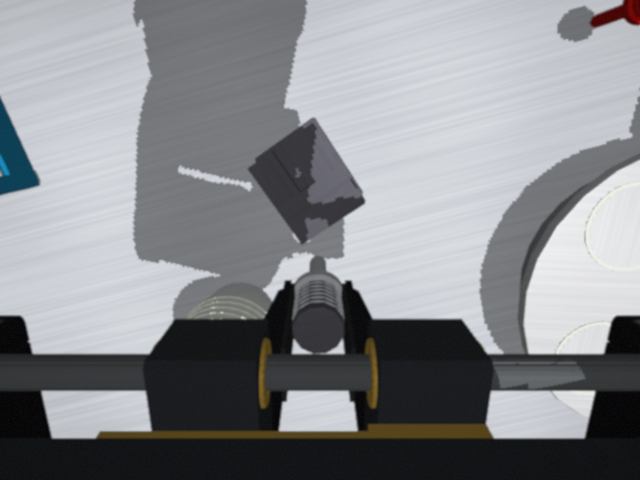

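The pin is held upright in the fingers (collar near (317,300)). The rest is at (305,180), dark and low in contrast. I'll rectify it onto the plate plane and brighten it.

```bash
cat >> h.py <<'E'
def rect(c,img,cx,cy,z=70,half=60,s=5):
    K,R,t=cam(c); M=K@np.c_[R[:,0],R[:,1],R[:,2]*z+t]   # (x,y,1)->pix
    # output pixel (i right = -y, j down = -x): x=cx+half-j/s, y=cy+half-i/s
    A=np.array([[0,-1/s,cx+half],[-1/s,0,cy+half],[0,0,1]])
    n=int(2*half*s); return cv2.warpPerspective(img,M@A,(n,n),flags=cv2.INTER_LINEAR|cv2.WARP_INVERSE_MAP)
E
python3 - <<'E'
from h import *
im=cv2.imread('pics/w5.png'); d=np.load('pics/w5.npy')
a=rect('wrist',im,535,-248,half=50,s=4); a=np.clip(a.astype(float)*2.2,0,255).astype('uint8')
# height map
K,R,t=cam('wrist'); v,u=np.mgrid[:480,:640]
C=np.stack([(u-K[0,2])/K[0,0],(v-K[1,2])/K[1,1],np.ones(u.shape)],-1)*d[...,None]; Z=((C-t)@R)[...,2]
b=rect('wrist',np.clip((Z)*2.5,0,255).astype('uint8'),535,-248,half=50,s=4)
cv2.imwrite('pics/rect1.png',np.hstack([a,cv2.cvtColor(b,cv2.COLOR_GRAY2BGR)]))
E
```

```text
(no output)
```

View pics/rect1.png

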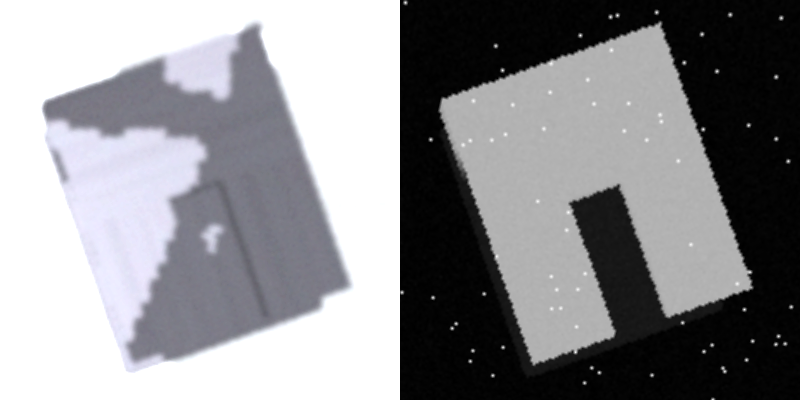

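```bash
python3 - <<'E'
from h import *
from scipy.optimize import minimize
np.set_printoptions(precision=2,suppress=True)
def fit(c,f):
    d=np.load(f'pics/{f}.npy'); X=cloud(c,np.ones(d.shape,bool),d)
    X=X[(np.hypot(X[:,0]-537,X[:,1]+247)<60)]
    K,R,t=cam(c); C=-R.T@t
    up=abs(X[:,2]-70)<6
    # push every ray onto plane z=70
    P=(C+(X-C)*((70-C[2])/(X[:,2]-C[2]))[:,None])[:,:2]
    # side faces lie outside the plate: fine
    def cost(q):
        x0,y0,a,L=q; ca,sa=np.cos(a),np.sin(a); D=P-[x0,y0]
        l=D@[ca,sa]; w=D@[-sa,ca]; 
        sd=np.minimum(np.minimum(l+30,L-l),32-abs(w))
        nd=np.maximum(l-6,abs(w)-7)  # >0 outside the notch
        s=1/(1+np.exp(-np.clip(np.minimum(sd,nd)/0.7,-50,50)))
        return np.abs(s-up).mean()
    r=minimize(cost,[531,-248.7,.334,42],method='Nelder-Mead',options=dict(xatol=.01,fatol=1e-6,initial_simplex=np.array([[531,-248.7,.334,42],[534,-248.7,.334,42],[531,-246,.334,42],[531,-248.7,.4,42],[531,-248.7,.334,45]])))
    print(f,r.x,r.fun,'z',np.median(X[up][:,2]))
fit('wrist','w5'); fit('top','top0')
d=np.load('pics/w5.npy'); m=np.zeros(d.shape,bool); m[250:355,285:350]=1
X=cloud('wrist',m,d); X=X[np.hypot(X[:,0]-574,X[:,1]+249.7)<16]
for lo,hi in ((135,160),(160,182),(184,192),(194,224)):
    s=X[(X[:,2]>lo)&(X[:,2]<hi)]; print(lo,len(s),np.percentile(s,[3,97],axis=0).ravel() if len(s)>5 else '')
print('zmin',np.percentile(X[:,2],[1,99]))
E
```

```text
w5 [ 531.8  -248.72    0.33   40.37] 0.01164381896142802 z 71.31906264570432
top0 [ 534.67 -247.9     0.33   39.81] 0.05380013681983195 z 69.75885935604174
135 180 [ 568.2  -252.36  141.92  572.53 -243.5   159.47]
160 36 [ 568.13 -250.55  160.04  570.32 -244.21  164.86]
184 212 [ 560.25 -256.03  186.71  568.82 -236.2   191.96]
194 3456 [ 561.32 -257.24  197.86  581.52 -237.26  223.54]
zmin [146.14 244.86]
```

```bash
python3 -m jog '[[1.5,[-3.2,-0.7,0],[0,0,0]],[1.5,[-3.4,-0.6,0],[0,0,0]],[1.5,[-3.2,-0.6,0],[0,0,0]],[1.5,[0,0,-3],[0,0,0]],[1.5,[0,0,-4],[0,0,0]],[1.5,[0,0,-3],[0,0,0]],[1.5,[0,0,-1.15],[0,0,0]],[1.5,[0,0,0],[0,0,0]],[1.5,[0,0,0],[0,0,0]]]'
python3 - <<'E'
from h import *
np.set_printoptions(precision=2,suppress=True)
p,d=save('wrist','w6'); s=sensors.get_state(); print(s['eef_pos'],s['force'])
m=np.zeros(d.shape,bool); m[230:400,270:370]=1
X=cloud('wrist',m,d); X=X[np.hypot(X[:,0]-s['eef_pos'][0],X[:,1]-s['eef_pos'][1])<16]-s['eef_pos']
for lo,hi in ((-80,-55),(-55,-30),(-23,-18),(-16,12)):
    q=X[(X[:,2]>lo)&(X[:,2]<hi)]; print(lo,len(q),np.percentile(q,[3,97],axis=0).ravel() if len(q)>5 else '')
p,d=save('top','t6'); s=sensors.get_state()
save('scene','s6')
for c in ('scene','top'):
  for r in spotter.landmark_of(c,'pin_collar'): print(c,r['p'],np.array(r['at']))
im=cv2.imread('pics/s6.png'); cv2.imwrite('pics/crop2.png',cv2.resize(im[190:290,120:260],(770,550),interpolation=cv2.INTER_CUBIC))
E
```

```text
t: 10.98
eef_pos: [476.8, -269.6, 100.3]
tool_rot: [-3.141, 0.002, 2.884]
force: [0.6, 0.3, -1.0]
finger_gap: 21.7
grasp_force: 30.0
[ 476.82 -269.67  100.33] [-0.4   0.04 -1.88]
-80 141 [ -6.2   -2.92 -68.85  -1.86   6.08 -55.23]
-55 76 [ -6.21  -1.77 -54.57  -2.96   5.71 -46.04]
-23 321 [-14.14  -6.72 -22.79  -4.03  13.12 -18.04]
-16 2545 [-13.6   -7.74 -13.09   6.96  12.55  11.95]
scene 0.67 [479.7   7.3  53.4]
scene 0.63 [422.1 134.9  50.3]
scene 0.59 [472.1  64.1  50.3]
scene 0.45 [ 477.2 -270.9   78.7]
scene 0.28 [ 474.7 -268.5   27.2]
top 0.72 [422.1 130.5  52.3]
top 0.61 [466.   64.5  50.5]
top 0.43 [480.3   6.2  49.8]
```

View pics/crop2.png

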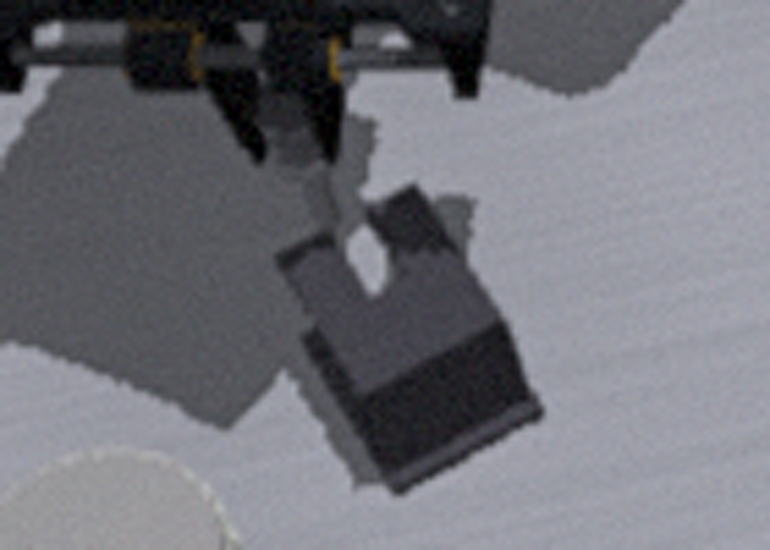

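The scene crop shows the shank at about (320,190), in line with the notch running from (340,225) to (375,290). I'll advance slowly along the notch and watch the force.

```bash
python3 -m jog '[[1.5,[1.04,0.36,-0.2],[0,0,0]],[1.5,[1.04,0.36,0],[0,0,0]],[1.5,[0.47,0.16,0],[0,0,0]],[1.5,[0.47,0.16,0],[0,0,0]],[1.5,[0,0,0],[0,0,0]]]'; python3 -m jog '[[1.5,[0.47,0.16,0],[0,0,0]],[1.5,[0.47,0.16,0],[0,0,0]],[1.5,[0,0,0],[0,0,0]]]'
```

```text
t: 11.85
eef_pos: [506.8, -258.9, 97.1]
tool_rot: [3.142, -0.0, 2.884]
force: [0.2, 0.1, -1.2]
finger_gap: 21.6
grasp_force: 30.0
t: 12.22
eef_pos: [516.2, -255.7, 97.2]
tool_rot: [3.142, 0.0, 2.884]
force: [-0.2, 0.4, -1.5]
finger_gap: 21.9
grasp_force: 30.0
```

```bash
python3 -m jog '[[1.5,[0.47,0.16,0],[0,0,0]],[1.5,[0.47,0.16,0],[0,0,0]],[1.5,[0.38,0.13,0],[0,0,0]],[1.5,[0.2,0.07,0],[0,0,0]],[1.5,[0,0,0],[0,0,0]]]'; python3 -m jog '[[1.5,[0.1,0.03,0],[0,0,0]],[1.5,[0,0,0],[0,0,0]]]'
```

```text
t: 12.85
eef_pos: [531.2, -250.5, 97.1]
tool_rot: [3.142, -0.0, 2.884]
force: [0.4, 0.4, -0.7]
finger_gap: 21.3
grasp_force: 30.0
t: 13.1
eef_pos: [532.1, -250.4, 97.2]
tool_rot: [3.142, 0.0, 2.884]
force: [0.4, 0.4, -1.2]
finger_gap: 21.5
grasp_force: 30.0
```

```bash
python3 -m jog '[[1.5,[0.1,0.03,0],[0,0,0]],[1.5,[0.1,0.03,0],[0,0,0]],[1.5,[0,0,0],[0,0,0]]]'; python3 -m jog '[[1.5,[0,0,-0.1],[0,0,0]],[1.5,[0,0,-0.1],[0,0,0]],[1.5,[0,0,0],[0,0,0]]]'
```

```text
t: 13.48
eef_pos: [533.8, -249.9, 97.2]
tool_rot: [-3.141, -0.001, 2.884]
force: [-4.4, -2.5, 0.7]
finger_gap: 21.1
grasp_force: 30.0
t: 13.85
eef_pos: [533.8, -249.7, 95.0]
tool_rot: [3.142, -0.001, 2.884]
force: [-4.5, -1.8, 1.9]
finger_gap: 21.5
grasp_force: 30.0
```

```bash
python3 -m jog '[[1.5,[-0.05,-0.02,-0.05],[0,0,0]],[1.5,[0,0,-0.05],[0,0,0]],[1.5,[0,0,0],[0,0,0]]]'; python3 -m jog '[[3,[0,0,0],[0,0,0]],[5,[0,0,0],[0,0,0]],[5,[0,0,0],[0,0,0]],[5,[0,0,0],[0,0,0]],[5,[0,0,3],[0,0,0]],[5,[0,0,5],[0,0,0]],[5,[0.5,0,4],[0,0,0]],[5,[2.5,0,0],[0,0,0]],[5,[0,0,0],[0,0,0]],[5,[0,0,0],[0,0,0]]]'
python3 - <<'E'
from h import *
np.set_printoptions(precision=2,suppress=True)
p,d=save('wrist','w7'); s=sensors.get_state(); print(s['eef_pos'],s['force'])
for l in ('pin_collar','notch_seat'):
  for r in spotter.landmark_of('wrist',l): print(l,r['p'],np.array(r['at']),proj('wrist',r['at']))
X=cloud('wrist',np.ones(d.shape,bool),d); X=X[np.hypot(X[:,0]-533,X[:,1]+249)<20]
h=X[X[:,2]>100]; print(len(h),h.min(0),h.max(0),np.median(h[:,2]),h.mean(0))
im=cv2.imread('pics/w7.png'); cv2.imwrite('pics/crop3.png',cv2.resize(im[90:290,200:420],None,fx=2.7,fy=2.7,interpolation=cv2.INTER_CUBIC))
E
```

```text
t: 14.22
eef_pos: [533.7, -249.9, 94.3]
tool_rot: [3.141, 0.0, 2.884]
force: [-3.9, -0.7, 2.4]
finger_gap: 21.6
grasp_force: 30.0
t: 15.48
eef_pos: [562.9, -249.7, 213.5]
tool_rot: [3.141, -0.001, 2.884]
force: [-0.2, -1.3, -0.8]
finger_gap: 49.9
grasp_force: 0.0
[ 562.89 -249.78  213.54] [ 0.31  1.02 -1.06]
pin_collar 0.92 [ 532.  -249.2   74.1] [306.2  195.55]
pin_collar 0.89 [477.4   3.4  51.2] [627.29  27.68]
notch_seat 0.82 [ 531.5 -247.3   73.4] [308.58 193.87]
notch_seat 0.38 [ 522.4 -253.6   -1.4] [301.16 172.46]
20201 [ 520.82 -269.    100.27] [ 545.53 -229.18  320.82] 305.2102409761767 [ 534.06 -250.66  297.4 ]
```

View pics/crop3.png

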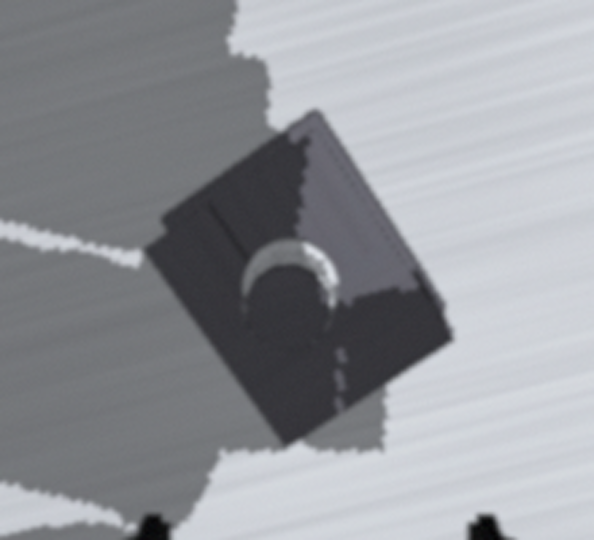

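The pin stands upright in the closed end of the notch, with its collar on the plate; in the crop the head is at about (290,300). Next is the twist.

```bash
python3 -c "
from h import *
d=np.load('pics/w7.npy'); X=cloud('wrist',np.ones(d.shape,bool),d); X=X[(np.hypot(X[:,0]-533,X[:,1]+249)<20)&(X[:,2]<130)&(X[:,2]>100)]
print(len(X),(X.min(0)+X.max(0))/2,np.median(X,0))"
python3 -m jog '[[6,[-1.11,4.93,0],[0,0,0]],[6,[-1.11,4.93,0],[0,0,0]],[6,[-1.11,4.93,0],[0,0,0]],[6,[-1.11,4.93,0],[0,0,0]],[6,[-1.11,4.93,0],[0,0,0]],[6,[-1.11,4.93,0],[0,0,0]],[6,[-1.11,4.93,0],[0,0,0]],[6,[-1.11,4.93,0],[0,0,0]],[6,[-1.11,4.93,0],[0,0,0]],[6,[-1.11,4.93,0],[0,0,0]],[6,[0,0,0],[0,0,0]],[6,[0,0,0],[0,0,0]]]'
```

```text
865 [ 532.13867854 -248.80520004  104.31287297] [ 531.42753838 -248.40990928  106.50491105]
t: 17.12
eef_pos: [452.5, 242.6, 214.0]
tool_rot: [-3.141, -0.0, 2.884]
force: [0.6, -0.0, -0.6]
finger_gap: 60.1
grasp_force: 0.0
```

```bash
python3 -m jog '[[6,[-0.05,0.1,-4],[0,0,0]],[6,[0,0,-5],[0,0,0]],[6,[0,0,-3.2],[0,0,0]],[6,[0,0,-1],[0,0,0]],[6,[0,0,0],[0,0,0]]]'; python3 -m jog '[[3.5,[0,0,0],[0,0,0]],[3.5,[0,0,0],[0,0,0]],[3.5,[0,0,0],[0,0,0]],[3.5,[0,0,0],[0,0,0]]]' 15
```

```text
t: 17.75
eef_pos: [452.5, 243.4, 82.4]
tool_rot: [-3.141, -0.0, 2.883]
force: [-0.3, 0.5, 0.0]
finger_gap: 60.0
grasp_force: 0.0
t: 18.25
eef_pos: [452.3, 244.0, 82.6]
tool_rot: [3.141, 0.001, 2.884]
force: [-0.1, -4.3, 3.3]
finger_gap: 39.6
grasp_force: 15.0
```

```bash
python3 -m jog '[[3.5,[0,0.05,0],[0,0,-0.16]],[3.5,[0,0,0],[0,0,-0.16]],[3.5,[0,0,0],[0,0,-0.16]],[3.5,[0,0,0],[0,0,-0.16]],[3.5,[0,0,0],[0,0,-0.16]],[3.5,[0,0,0],[0,0,-0.16]],[3.5,[0,0,0],[0,0,0]],[3.5,[0,0,0],[0,0,0]]]'
```

```text
t: 19.25
eef_pos: [452.7, 244.5, 82.5]
tool_rot: [3.14, 0.0, 1.926]
force: [3.2, -5.1, 3.6]
finger_gap: 39.4
grasp_force: 15.0
```

Turned by 0.96 rad. I'll let go, lift and check.

```bash
python3 -m jog '[[6,[0,0,0],[0,0,0]],[6,[0,0,0],[0,0,0]],[6,[0,0,0],[0,0,0]],[6,[0,0,3],[0,0,0]],[6,[0,0,5],[0,0,0]],[6,[0,0,5],[0,0,0]],[6,[0,0,0],[0,0,0.16]],[6,[0,0,0],[0,0,0.16]],[6,[0,0,0],[0,0,0.16]],[6,[0,0,0],[0,0,0.16]],[6,[0,0,0],[0,0,0.16]],[6,[0,0,0],[0,0,0.16]]]'
python3 -m jog '[[6,[0,0,0],[0,0,0]],[6,[0,0,0],[0,0,0]]]'
python3 - <<'E'
from h import *
np.set_printoptions(precision=1,suppress=True)
p,d=save('wrist','w8')
m=spotter.masks_of('wrist','stop_top')[0]['pixels']; X=cloud('wrist',m,d); print(np.percentile(X,[2,50,98],axis=0))
p,d=save('scene','s8')
for l in ('cup','spray','cup_stack'):
    for r in spotter.boxes_of('scene',l)[:1]: print(l,np.array(r['at']))
for r in spotter.landmark_of('scene','pin_collar'): print(r['p'],np.array(r['at']))
E
```

```text
t: 20.75
eef_pos: [452.0, 244.6, 212.1]
tool_rot: [-3.142, -0.0, 2.89]
force: [-0.3, -0.6, -0.6]
finger_gap: 60.2
grasp_force: 0.0
t: 21.0
eef_pos: [452.1, 244.6, 212.1]
tool_rot: [3.142, -0.0, 2.88]
force: [-0.6, 0.7, -0.3]
finger_gap: 59.9
grasp_force: 0.0
[[432.5 227.4  84.8]
 [449.3 245.7  96.5]
 [468.7 263.3  99.1]]
cup [660.2 100.2  88.4]
spray [673.3 351.8 113.8]
cup_stack [ 672.1 -345.   133.7]
0.75 [479.7   6.5  49.7]
0.62 [466.4  62.3  50.9]
0.54 [ 532.3 -250.6   70.3]
0.5 [421.4 135.9  49.4]
```

View pics/s8.png

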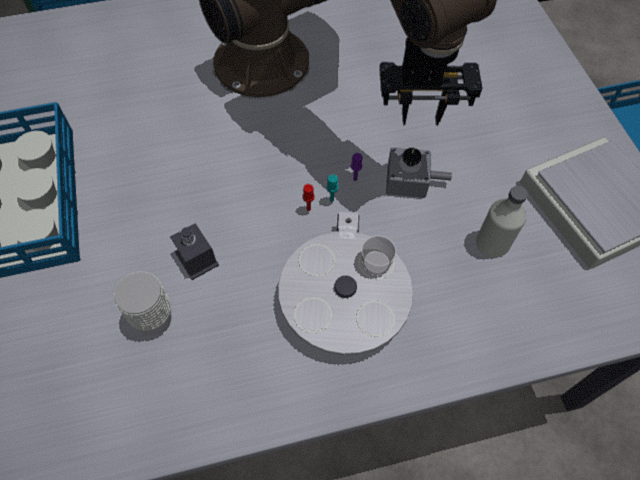

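The scene shows the mushroom back up at (411,156), with its depth back at the starting level. The pin is in the rest at (187,238), the bore is empty at (348,220), and the cup, bottle and stack have not moved.

```bash
python3 -c "
from rig import workorder; print(workorder.finish_job())"
```

```text
the job is handed in; nothing more can be done
None
```

The turntable is ready to run and the job is handed in at about 21 s: the stop was pressed until it latched, the steel lock pin is parked upright in the rest's notch, the mushroom was twisted and sprang back up, and the cup, bottle and cup stack are where they were.

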